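Hold the bleaching chamber's sprung lid just below its balance point

TASK

Get the white slide-bleaching chamber ready for a colleague who will reach under its lid. First, with the lid still shut, turn the lamp dial on the pod until its white pointer meets the orange index mark on the ring round it. Then take the lid by its bow handle, raise it clearly past its balance point (the white line on the quadrant, 60 degrees open) without letting it fly fully open, bring it back and finish while still holding it by the handle, quite still, just below the balance point, with the red pointer in the quadrant's green band (44 to 55 degrees open); leave the dial as set and do not disturb the bottle, case and cube beside it.

Things in the scene. Friction and masses are not known exactly. Their poses are not given: they have to be found in the camera images.
- chamber: Fixed white open box 140 (x) x 200 (y) x 85 mm, origin under its centre on the worktop, x axis from front (handle, robot side) to rear. Grey dial pod 110 x 105 x 70 mm high at its right (-y) flank. At its left (y +110 mm) a quadrant 4 mm thick about the lid hinge, rising to 195 mm above the worktop: green band 0.76 to 0.96 rad, white line at the lid's balance point, 1.05 rad.
- lid (a joint): Lid angle, rad: 0 shut (level), grows as the front edge rises; stop at 1.55. Slab 136 x 200 x 12 mm, 0.9 kg, hinged at the rear, with an assisting spring. Balances at 1.05: let go below that it falls shut, above it swings fully open by itself. Takes about 1.3 N at the handle to lift from shut, under 1 N near balance. Red pointer at its left side.
- lid_bar (a point): Centre of the lid's bow handle: round steel bar 12 mm thick along the chamber's y, 104 mm clear between its side arms, 46 mm ahead of the lid's front edge, 180 mm from the hinge axis (moves on that circle). Lid shut: level with the hinge, 93 mm above the worktop, free below, 40 mm clear of the chamber's front wall.
- hinge_axis (a point): Fixed point midway along the lid's hinge axis, 93 mm above the worktop, 64 mm behind the chamber's origin; its axes are the chamber's: y along the hinge, x to the rear.
- dial (a joint): Angle of the lamp dial in rad, 0 to 2.4, grows clockwise seen from above; at 0 its white pointer points to the chamber's front (-x). Light friction (about 0.05 Nm), stays where it is left.
- dial_grip (a point): Point on the dial's upright axis, 93 mm above the worktop, at the middle of its black bar grip: 50 mm long (along the pointer's direction), 14 mm thick, from 78 to 108 mm above the worktop, on a grey disc of 60 mm diameter whose top is at 78 mm.
- dial_pointer (a point): Point at the end of the dial's white pointer, 31 mm from the dial's axis, 80 mm above the worktop.
- index_ring (a joint): Angle of the flat black index ring under the dial, in rad and the same sense as the dial; the dial is set when its angle equals this. The ring lies flush and need not be touched.
- index_mark (a point): Point at the orange mark of the index ring, 31 mm from the dial's axis, 80 mm above the worktop.
- lens_bottle: Bystander: light blue squat bottle with white cap, 42 mm diameter, 105 mm high, origin under its centre.
- objective_case: Bystander: round case with black lid and white foot, 41 mm diameter, 58 mm high, origin under its centre.
- filter_cube: Bystander: black cube with blue round windows, 45 x 34 x 43 mm, origin under its centre.

How it is judged:
By the outcome, as a careful person would: the job done as asked, in the order asked, and still so for the second after the job is handed in, while the arm keeps its last pose, push and grip.
It also fails if it takes over 48 s, if anything falls off the work surface, if the arm or the gripper's body presses on something with over 40 N, if the wrist force passes 120 N, or if a joint passes its speed limit or range.

ROBOT

A 7-joint arm with a two-finger parallel gripper is mounted at the origin on a cart in front of the work surface, level with it; the furniture and walls round the work are solid. World frame = base frame: x ahead of the robot, y to its left, z up, the work surface at z = 0. Lengths are in m, angles in rad, forces in N, time in s.
With the tool pointing down it reaches from about 0.35 to 0.775 m from the base axis. Payload 3.1 kg.
Tool frame: the origin (TCP) lies midway between the tips of the shut fingers; the grasp point (between the pads) lies 19 mm behind it (robot.pinch_z is the distance from the TCP to the grasp point, in m); z points along the fingers, y is the line along which they close (so a half turn about z gives the same grasp; the last joint's range is limited). The gripper opens to 85 mm and grips with 20 to 120 N. Pads are 22 mm wide; open, the fingers measure 114 mm over their backs; the gripper's body (76 mm by 85 mm) begins 54 mm behind the grasp point. The pads swing forward as they close: fully open they stand 13 mm farther back than shut.
Start: joints at [1.185, 0.311, 0.014, 1.512, -0.004, 1.319, -0.027], TCP at [0.185, -0.518, 0.231] pointing down, gripper open.
Joint ranges: [-2.7, 2.7], [-0.3, 1.91], [-1.27, 1.3], [0.12, 2.57], [-1.44, 4.58], [0.2, 2.03], [-3.05, 3.05]. Speed limits (rad/s): [2.79, 2.79, 3.14, 3.14, 3.14, 3.14, 3.14].

INTERFACE

Orientations are given as a unit quaternion [w, x, y, z].
In Python, from rig import robot gives the robot as it stands.
- The arm moves only by the tool servo_tool, never from a script. Its argument "deltas" is a list of rows, each a list of 6 numbers: the shift along the tool's x, y, z each as a share of 80 mm, from -1 to 1, then the turn, a rotation vector about the tool's x, y, z each as a share of 90 degrees, from -1 to 1. In form: [[dx, dy, dz, rx, ry, rz], ...]. A call has 1 to 20 rows; each row is the pose to reach, as a shift and turn from the pose commanded when the call began, along the tool's axes at that moment; what a row does not reach only later rows make up. A row lasts 1/10 s, in which the tool goes at most 50 mm and 8.59 degrees, less where a joint would pass 70% of its speed; a pose out of reach is approached as far as the arm can. A call with a number of a shift or a turn outside -1 to 1 is refused whole. A call with a gripper value outside its range is refused whole. "fingers" is the finger opening in mm, from 0 to 85.4, set as the call begins (left out, the last holds). The fingers move at their own pace and stop on an object; the grip force is fixed at half the most. Time passes only in rows, so rows that repeat a pose let the fingers close. It gives the time, the measured TCP pose, the force, the opening and the grip force at its end, in the units of the state.
- robot.get_state(): the state, without advancing time (a new reading comes with each control period).
- robot.capture(name): name is "scene" or "side" or "wrist"; returns a dict with "pixels" (384x512x3 uint8, blue, green, red), "intrinsics" (3x3 intrinsics, pixels), "world_to_cam" (4x4, takes a point from world to camera coordinates); the wrist camera has in their place "T_tool_cam" (4x4, takes a point from camera to tool coordinates, whose origin is the TCP and whose axes are the flange's). Camera axes: x right, y down, z forward; pixel columns grow to the right and rows downward; lengths in m; the calibration is good to about 2 mm. A picture is of the moment at which its call begins: read the wrist's pose just before it. There is no depth.
- robot.job_done(): hands the job in; it is judged then, once.
Trained networks look in a picture, given as the dict that the camera call returned (one of the last four; its "shot" number tells which), for a name from the list of things; names that differ only in an ending like _2 or _b are one class to them, and where a whole thing is asked for, a point or a joint stands for the part that bears it (a point fixed in the world has none). Each returns a list of dicts, best first, with "confidence" (0 to 1); they miss things now and then, are a little off and sometimes report something else, mostly with a low value. They report only what shows in the picture. A call takes as long as a camera call.
- robot.cut_out(picture, thing): "pixels" (384x512 bool, what is visible of it) and "at" ([column, row] in pixels, amid what is visible of it).
- robot.place_of(picture, thing): "at" ([column, row] in pixels: a listed point, or the origin of a listed thing).
The state is a dict: "time": time; "joints": joint angles; "dq": joint speeds; "joint_torque": joint torques, N m; "tool_pos": TCP position; "tcp_rot": TCP orientation; "contact_force": force on the tool from outside, world axes, zero at the start; "ft_torque": the same for the moment, N m; "grip_width": finger opening in m; "gripper_force": force on a finger pad.
Only numpy, scipy, OpenCV 4.12 (cv2) and the standard library are available. Lean on these libraries where they do the work, as an engineer would, in place of code of your own. Each camera call takes 0.05 s, during which the arm holds its last target. There are 200 camera calls.

## Working session

There is one attempt and no reset: what is moved stays moved. The work goes in short steps, Python scripts to look and compute and a tool call to move; the robot and the scene stay as the last step left them, time stands still between calls to the robot, and variables do not carry over. Pictures are saved under pics/ and viewed, at most 10 in all, crops included, and the job is handed in when it is done.

Besides the shell and the picture viewer there is one more tool, called after "Emit:" in YAML: its name, and indented under it one key for each argument. servo_tool: Moves the arm, as the interface text tells. Shift numbers are shares of 80 mm and turn numbers shares of 90 degrees, none past 1 either way. Its arguments: {"type":"object","properties":{"deltas":{"type":"array"},"fingers":{"type":"number"}},"required":["deltas"]}

```bash
ls; mkdir -p pics; cat > h.py <<'E'
import numpy as np, cv2
from rig import robot
from scipy.spatial.transform import Rotation as R
def ray(p,uv):
    K=np.array(p["intrinsics"]);T=np.linalg.inv(np.array(p["world_to_cam"]))
    d=T[:3,:3]@np.linalg.solve(K,[uv[0],uv[1],1.]);return T[:3,3],d
def atz(p,uv,z):
    o,d=ray(p,uv);return o+d*(z-o[2])/d[2]
def proj(p,X):
    W=np.array(p["world_to_cam"]);c=W[:3,:3]@np.array(X)+W[:3,3];q=np.array(p["intrinsics"])@c;return q[:2]/q[2]
def tri(a,b):
    A=np.zeros((3,3));v=np.zeros(3)
    for o,d in(a,b):
        d=d/np.linalg.norm(d);P=np.eye(3)-np.outer(d,d);A+=P;v+=P@o
    return np.linalg.solve(A,v)
E
python3 - <<'E'
from h import *
np.set_printoptions(precision=4,suppress=True)
s=robot.get_state();print({k:np.round(v,4) for k,v in s.items()})
Z=dict(lid_bar=.093,hinge_axis=.093,dial_grip=.093,dial_pointer=.08,index_mark=.08,chamber=0,lens_bottle=0,objective_case=0,filter_cube=0)
P={}
for n in("scene","side"):
    p=robot.capture(n);P[n]=p;cv2.imwrite(f"pics/{n}0.png",p["pixels"])
    for t,z in Z.items():
        r=robot.place_of(p,t)
        for q in r[:2]: print(n,t,np.round(q["at"],1),round(q["confidence"],2),atz(p,q["at"],z))
E
```

```text
pics
{'time': np.float64(0.0), 'joints': array([ 1.1853,  0.3117,  0.014 ,  1.5131, -0.0044,  1.3192, -0.0272]), 'dq': array([ 0.0003,  0.0002, -0.0009,  0.0003,  0.0005, -0.0009, -0.0006]), 'joint_torque': array([ -0.0004, -37.9917,   0.1456, -23.0585,   0.0121,   0.0139,
        -0.    ]), 'tool_pos': array([ 0.1851, -0.5171,  0.2302]), 'tcp_rot': array([-0.0012,  0.9853,  0.1711, -0.0003]), 'contact_force': array([0.1224, 0.3334, 0.0577]), 'ft_torque': array([ 0.0288,  0.0109, -0.0269]), 'gripper_force': np.float64(0.0), 'grip_width': np.float64(0.0855)}
scene hinge_axis [272.2 176.3] 0.66 [0.6096 0.052  0.093 ]
side lid_bar [207.2 194.9] 0.96 [0.4146 0.0414 0.093 ]
side hinge_axis [282.3 192.5] 0.77 [0.6128 0.0474 0.093 ]
side dial_pointer [244.6 226. ] 0.71 [ 0.5135 -0.0785  0.08  ]
side dial_pointer [277.  193.5] 0.71 [0.5999 0.0629 0.08  ]
side index_mark [256.7 227.8] 0.81 [ 0.5425 -0.0863  0.08  ]
side chamber [252.8 220.3] 0.89 [0.5337 0.0515 0.    ]
side lens_bottle [282.2 307.4] 0.88 [ 0.5935 -0.2626  0.    ]
side objective_case [229.4 300.7] 0.88 [ 0.4794 -0.2412  0.    ]
side filter_cube [224.6 165.1] 0.74 [0.4408 0.3684 0.    ]
```

```bash
python3 - <<'E'
import cv2,numpy as np
a=cv2.imread("pics/scene0.png");b=cv2.imread("pics/side0.png")
c=cv2.resize(b[150:330,180:310],None,fx=3.3,fy=3.3)
cv2.imwrite("pics/c0.png",c);
E
```

```text
(no output)
```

View pics/c0.png

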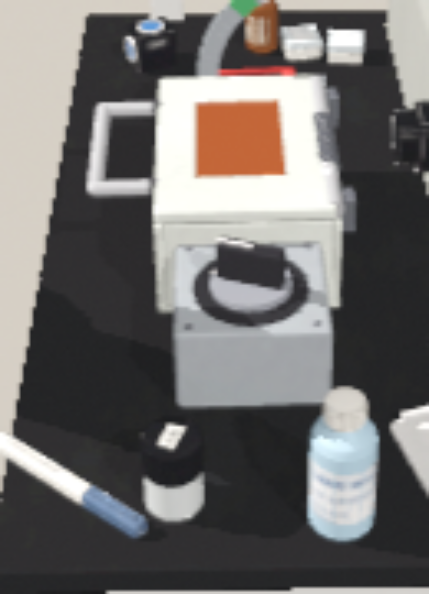

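View pics/scene0.png

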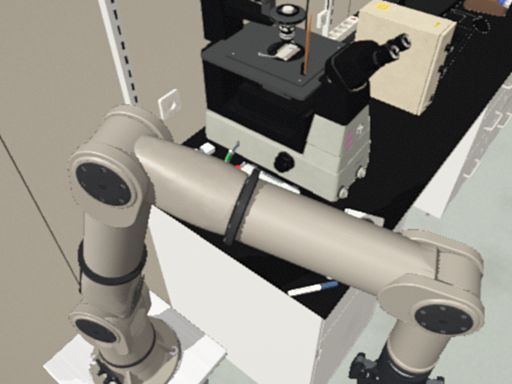

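The side view shows the chamber at crop centre, shut lid, handle at left (pixel 207,195 in the full image), and dial grip at about (256,230). The arm hides the scene view, so I'll move the wrist camera over the dial.

Emit:
servo_tool:
  deltas:
    - [0.5,-0.36,-0.1,0,0,0]
    - [1,-0.72,-0.2,0,0,0]
    - [1,-0.72,-0.2,0,0,0]

```text
time: 1.3
tool_pos: [0.2483, -0.4308, 0.2488]
tcp_rot: [-0.001, 0.984, 0.177, 0.003]
contact_force: [0.8, -1.5, -0.3]
grip_width: 0.0853
gripper_force: 0.0
```

Emit:
servo_tool:
  deltas:
    - [0.5,-0.36,-0.1,0,0,0]
    - [1,-0.72,-0.2,0,0,0]
    - [1,-0.72,-0.2,0,0,0]

```text
time: 1.6
tool_pos: [0.3035, -0.3491, 0.2649]
tcp_rot: [-0.0, 0.984, 0.178, 0.003]
contact_force: [0.7, -0.6, -0.5]
grip_width: 0.0852
gripper_force: 0.0
```

Emit:
servo_tool:
  deltas:
    - [0.5,-0.36,-0.1,0,0,0]
    - [1,-0.72,-0.2,0,0,0]
    - [1,-0.72,-0.2,0,0,0]

```text
time: 1.9
tool_pos: [0.3587, -0.2673, 0.2809]
tcp_rot: [-0.001, 0.984, 0.178, 0.003]
contact_force: [0.6, 0.5, 0.0]
grip_width: 0.0854
gripper_force: 0.0
```

Emit:
servo_tool:
  deltas:
    - [0.5,-0.36,-0.1,0,0,0]
    - [1,-0.72,-0.2,0,0,0]
    - [1,-0.72,-0.2,0,0,0]
    - [1,-0.72,-0.2,0,0,0]
    - [1,-0.72,-0.2,0,0,0]

```text
time: 2.4
tool_pos: [0.4083, -0.1944, 0.2951]
tcp_rot: [0.0, 0.985, 0.17, -0.0]
contact_force: [-0.0, -0.4, 0.7]
grip_width: 0.085
gripper_force: 0.0
```

```bash
cat >> h.py <<'E'
def wrist():
    s=robot.get_state();p=robot.capture("wrist")
    q=s["tcp_rot"];T=np.eye(4);T[:3,:3]=R.from_quat([q[1],q[2],q[3],q[0]]).as_matrix();T[:3,3]=s["tool_pos"]
    p["pic"]=p;p=dict(p);p["world_to_cam"]=np.linalg.inv(T@np.array(p["T_tool_cam"]));return s,p
def cap(n):
    if n=="wrist":
        s=robot.get_state();p=robot.capture(n)
        q=s["tcp_rot"];T=np.eye(4);T[:3,:3]=R.from_quat([q[1],q[2],q[3],q[0]]).as_matrix();T[:3,3]=s["tool_pos"]
        p["world_to_cam"]=np.linalg.inv(T@np.array(p["T_tool_cam"]));return p
    return robot.capture(n)
Z=dict(lid_bar=.093,hinge_axis=.093,dial_grip=.093,dial_pointer=.08,index_mark=.08,chamber=0,lens_bottle=0,objective_case=0,filter_cube=0)
def look(n,tag,names=Z):
    p=cap(n);cv2.imwrite(f"pics/{n}{tag}.png",p["pixels"])
    for t in names:
        for q in robot.place_of(p,t)[:2]: print(n,t,np.round(q["at"],1),round(q["confidence"],2),np.round(atz(p,q["at"],Z[t]),4))
    return p
E
python3 - <<'E'
from h import *
s=robot.get_state();print(s["time"],s["tool_pos"],s["tcp_rot"],s["joints"])
p=look("wrist",1);print(np.round(p["T_tool_cam"],3))
look("side",1);look("scene",1)
E
```

```text
2.4 [ 0.40828746 -0.19436265  0.29506282] [ 2.77685508e-04  9.85387404e-01  1.70327249e-01 -4.63489439e-04] [ 0.68099898  0.09403003 -0.3002241   1.62707155  0.02903726  1.42523156
 -0.8506765 ]
wrist lid_bar [44.4 86.3] 0.72 [0.4188 0.0488 0.093 ]
wrist dial_pointer [201.6  47.6] 0.96 [ 0.513  -0.0955  0.08  ]
wrist index_mark [218.8  18.6] 0.31 [ 0.5458 -0.1044  0.08  ]
wrist lens_bottle [350.   38.3] 0.67 [ 0.5981 -0.2577  0.    ]
wrist lens_bottle [202.   47.3] 0.16 [ 0.5228 -0.0789  0.    ]
wrist objective_case [305.7 112.5] 0.67 [ 0.4918 -0.2386  0.    ]
[[ 0.001 -0.964 -0.265  0.068]
 [ 1.     0.001 -0.    -0.   ]
 [ 0.    -0.265  0.964 -0.142]
 [ 0.     0.     0.     1.   ]]
side lid_bar [207.7 196.4] 0.68 [0.4165 0.0342 0.093 ]
side hinge_axis [278.2 193.4] 0.98 [0.6017 0.0433 0.093 ]
side dial_grip [255.6 226.5] 0.89 [ 0.5398 -0.0981  0.093 ]
side dial_pointer [240.5 231.9] 0.78 [ 0.5039 -0.1012  0.08  ]
side index_mark [254.1 224.9] 0.78 [ 0.5365 -0.0747  0.08  ]
side chamber [254.7 218.1] 0.9 [0.5391 0.0616 0.    ]
side lens_bottle [281.5 309.1] 0.76 [ 0.5917 -0.2673  0.    ]
side objective_case [230. 304.] 0.74 [ 0.4811 -0.2507  0.    ]
side filter_cube [224.5 164.3] 0.54 [0.4402 0.374  0.    ]
scene lid_bar [235.4 216.3] 0.96 [0.4242 0.039  0.093 ]
scene hinge_axis [273.6 177.4] 0.59 [0.6084 0.046  0.093 ]
scene dial_grip [302.7 217.8] 0.59 [ 0.533  -0.1101  0.093 ]
scene dial_pointer [293.5 226.8] 0.52 [ 0.5008 -0.1028  0.08  ]
scene index_mark [289.6 216.5] 0.56 [ 0.524  -0.0732  0.08  ]
scene chamber [257.1 209.4] 0.56 [0.5426 0.0576 0.    ]
scene lens_bottle [357.5 249.3] 0.74 [ 0.5995 -0.258   0.    ]
scene lens_bottle [331.3 274.3] 0.74 [ 0.4839 -0.2441  0.    ]
scene filter_cube [167.9 185.6] 0.72 [0.4466 0.3455 0.    ]
```

View pics/wrist1.png

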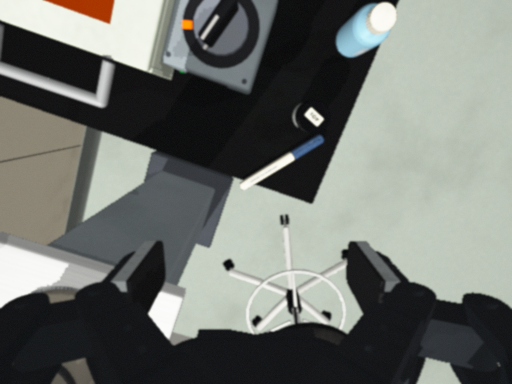

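The wrist view shows the dial at about (222,25), pointer tip at (207,40), orange mark at (187,24), bar handle from (0,65) to (105,100). I'll centre over the dial.

Emit:
servo_tool:
  deltas:
    - [0.5,-0.16,0,0,0,0]
    - [1,-0.32,0,0,0,0]
    - [1,-0.32,0,0,0,0]

```text
time: 4.2
tool_pos: [0.4794, -0.1359, 0.295]
tcp_rot: [-0.002, 0.984, 0.176, 0.002]
contact_force: [-0.0, 0.9, -0.5]
grip_width: 0.0858
gripper_force: 0.0
```

Emit:
servo_tool:
  deltas:
    - [0.4,-0.15,0,0,0,0]
    - [0.8,-0.3,0,0,0,0]
    - [0.8,-0.3,0,0,0,0]
    - [0.8,-0.3,0,0,0,0]
    - [0.8,-0.3,0,0,0,0]

```text
time: 4.7
tool_pos: [0.5272, -0.0992, 0.2952]
tcp_rot: [0.0, 0.985, 0.17, -0.001]
contact_force: [0.4, -0.2, 0.8]
grip_width: 0.0852
gripper_force: 0.0
```

```bash
python3 - <<'E'
from h import *
s=robot.get_state();print(s["time"],s["tool_pos"],s["tcp_rot"],s["joints"])
p=look("wrist",2);look("side",2);look("scene",2)
for f in("lid","dial","chamber"):
    for q in robot.cut_out(p,f)[:1]:print(f,q["at"]) if 0 else None
cv2.imwrite("pics/w2.png",cv2.resize(p["pixels"][:280,60:460],None,fx=2,fy=2))
E
```

```text
4.7 [ 0.52716115 -0.0991563   0.29518031] [ 4.81957638e-04  9.85404066e-01  1.70230220e-01 -5.15728002e-04] [ 0.45737334  0.28474578 -0.40137399  1.41273759  0.11175539  1.46708969
 -1.1698029 ]
wrist lid_bar [110.4 212.4] 0.6 [0.4214 0.0467 0.093 ]
wrist hinge_axis [144.5  60. ] 0.6 [0.599  0.0496 0.093 ]
wrist dial_grip [267.9 160. ] 0.78 [ 0.5436 -0.1084  0.093 ]
wrist dial_grip [372.7 151.7] 0.2 [ 0.5922 -0.2167  0.093 ]
wrist dial_pointer [248.5 177.4] 0.81 [ 0.5143 -0.095   0.08  ]
wrist index_mark [240.1 160.1] 0.78 [ 0.5307 -0.0787  0.08  ]
wrist chamber [157.9 116.1] 0.66 [0.5371 0.0484 0.    ]
wrist lens_bottle [376.1 150.6] 0.67 [ 0.5957 -0.2586  0.    ]
wrist objective_case [333.2 210.6] 0.78 [ 0.4917 -0.2369  0.    ]
side lid_bar [212.  194.7] 0.8 [0.4272 0.042  0.093 ]
side hinge_axis [279.8 193.5] 0.77 [0.6059 0.0427 0.093 ]
side dial_grip [253.4 228.7] 0.58 [ 0.5345 -0.1064  0.093 ]
side dial_grip [252.3 225.2] 0.56 [ 0.5321 -0.0929  0.093 ]
side dial_pointer [240.9 230.3] 0.91 [ 0.5048 -0.0951  0.08  ]
side dial_pointer [284.5 305.7] 0.5 [ 0.5912 -0.33    0.08  ]
sid
[... 262 characters left out ...]
8 165.3] 0.73 [0.445  0.3669 0.    ]
scene lid_bar [236.3 215.7] 0.59 [0.4274 0.0385 0.093 ]
scene hinge_axis [272.5 176.2] 0.66 [0.6105 0.0516 0.093 ]
scene dial_grip [305.7 220.5] 0.7 [ 0.5302 -0.1219  0.093 ]
scene dial_pointer [291.2 227.7] 0.9 [ 0.4944 -0.0997  0.08  ]
scene dial_pointer [272.3 177.4] 0.35 [0.6164 0.0566 0.08  ]
scene index_mark [287.8 215.9] 0.48 [ 0.5227 -0.068   0.08  ]
scene chamber [258.4 211.7] 0.96 [0.5378 0.0488 0.    ]
scene chamber [287.4 218.8] 0.2 [ 0.5689 -0.0369  0.    ]
scene lens_bottle [355.2 250.6] 0.74 [ 0.5916 -0.2551  0.    ]
scene objective_case [331.3 273.4] 0.72 [ 0.4863 -0.2426  0.    ]
scene filter_cube [167.4 183. ] 0.69 [0.4538 0.3551 0.    ]
```

View pics/w2.png

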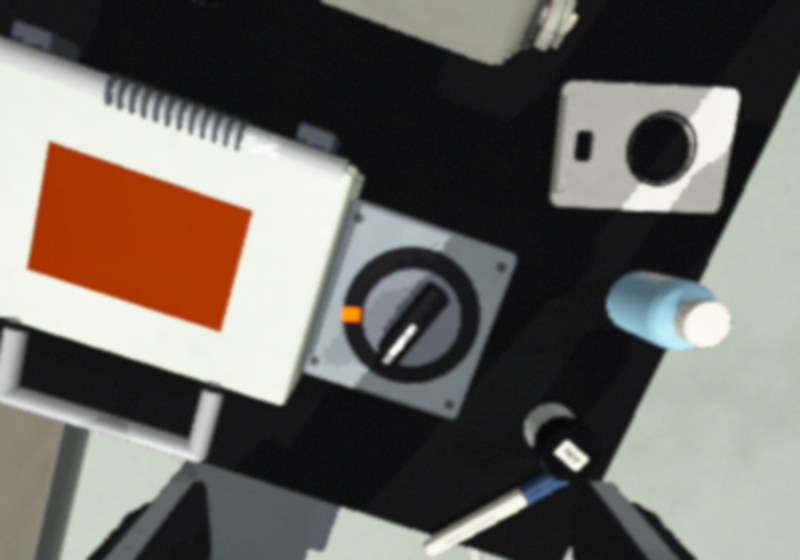

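The crop shows the dial's ring centred at about crop (412,314), orange mark (352,314), white pointer (385,362)–(417,323), and pod screws around it. Now compute geometry.

```bash
python3 - <<'E'
from h import *
np.set_printoptions(precision=4,suppress=True)
p=cap("wrist");im=p["pixels"].astype(int)
f=lambda c:(c[0]/2+60,c[1]/2)
S=[atz(p,f(c),.07)[:2] for c in((358,216),(501,268),(314,361),(449,405))]
print("screws",S,np.mean(S,0))
a=lambda v:np.degrees(np.arctan2(v[1],v[0]))
print("yaw",a(S[0]-S[2]),a(S[1]-S[3]),a(S[0]-S[1])-90,a(S[2]-S[3])-90)
l0,l1=atz(p,f((0,318)),.099),atz(p,f((283,403)),.099);print("lid front",l0,l1,a(l0-l1)-90)
b0,b1=atz(p,f((12,396)),.093),atz(p,f((200,452)),.093);print("bar",b0,b1,a(b0-b1)-90)
sub=im[120:210,220:300]
B,G,Rr=sub[...,0],sub[...,1],sub[...,2]
o=(Rr>200)&(G<190)&(B<100);v,u=np.nonzero(o);om=(u.mean()+220,v.mean()+120);print("orange",om,o.sum(),atz(p,om,.079))
dk=(sub.max(2)<60);n,lab,st,cen=cv2.connectedComponentsWithStats(dk.astype(np.uint8));print(st,cen)
for i in range(1,n):
  if st[i,4]>150:
    v,u=np.nonzero(lab==i);pts=np.c_[u,v].astype(np.float32)
    print(i,cv2.fitEllipse(cv2.convexHull(pts)),cv2.minAreaRect(pts))
w=(sub.min(2)>205);n,lab,st,cen=cv2.connectedComponentsWithStats(w.astype(np.uint8))
for i in range(1,n):
  if st[i,4]>15:
    v,u=np.nonzero(lab==i);print("white",st[i],cv2.minAreaRect(np.c_[u+220,v+120].astype(np.float32)))
E
```

```text
screws [array([ 0.587 , -0.0562]), array([ 0.5876, -0.1457]), array([ 0.4962, -0.0586]), array([ 0.4978, -0.1474])] [ 0.5421 -0.102 ]
yaw 1.5020956506143355 1.0807606410540083 0.34770620571934785 1.0683467688817956
lid front [0.4679 0.1129 0.099 ] [ 0.4738 -0.0506  0.099 ] 2.0742483682124657
bar [0.4219 0.1014 0.093 ] [ 0.4252 -0.012   0.093 ] 1.6380409855131148
orange (np.float64(235.96825396825398), np.float64(157.76190476190476)) 63 [ 0.5323 -0.0716  0.079 ]
[[   0    0   80   90 4425]
 [  78    0    2    1    2]
 [  14    6   66   66 1997]
 [  69   64   11   26  141]
 [   0   70   62   20  635]] [[36.9186 40.7855]
 [78.5     0.    ]
 [48.5378 38.031 ]
 [76.0142 80.4823]
 [20.8346 82.8787]]
2 ((46.56092834472656, 38.432186126708984), (66.49259185791016, 67.49310302734375), 45.23838424682617) ((46.5, 38.5), (65.0, 65.0), 90.0)
4 ((100.92139434814453, 117.229248046875), (25.962940216064453, 296.08331298828125), 110.6662826538086) ((30.499996185302734, 79.49999237060547), (60.99999237060547, 18.999996185302734), -0.0)
white [ 0  0  7 22 89] ((223.0, 130.5), (21.0, 6.0), 90.0)
white [36 45 12 14 41] ((261.5491638183594, 171.54098510742188), (2.5607378482818604, 17.028905868530273), 39.80556869506836)
```

Emit:
servo_tool:
  deltas:
    - [0,0,0.1,0,0,-0.09]
    - [0,0,0.2,0,0,-0.18]
    - [0,0,0.3,0,0,-0.27]
    - [0,0,0.4,0,0,-0.36]
    - [0,0,0.5,0,0,-0.45]
    - [0,0,0.6,0,0,-0.54]
    - [0,0,0.6,0,0,-0.63]
    - [0,0,0.6,0,0,-0.72]
    - [0,0,0.6,0,0,-0.81]
    - [0,0,0.6,0,0,-0.9]
    - [0,0,0.6,0,0,-1]
    - [0,0,0.6,0,0,-1]
  fingers: 40

```text
time: 7.6
tool_pos: [0.5279, -0.0978, 0.2472]
tcp_rot: [-0.0, 0.576, 0.818, 0.0]
contact_force: [-0.2, -0.0, -0.0]
grip_width: 0.0403
gripper_force: 0.0
```

Emit:
servo_tool:
  deltas:
    - [-0.05,0.1,0.1,0,0,-0.09]
    - [-0.095,0.17,0.2,0,0,-0.18]
    - [-0.095,0.17,0.3,0,0,-0.27]
    - [-0.095,0.17,0.4,0,0,-0.36]
    - [-0.095,0.17,0.5,0,0,-0.45]
    - [-0.095,0.17,0.6,0,0,-0.54]
    - [-0.095,0.17,0.6,0,0,-0.562]
    - [-0.095,0.17,0.6,0,0,-0.562]
    - [-0.095,0.17,0.6,0,0,-0.562]

```text
time: 8.5
tool_pos: [0.5434, -0.1004, 0.1994]
tcp_rot: [0.0, 0.173, 0.985, -0.0]
contact_force: [-0.4, -0.4, 1.1]
grip_width: 0.0403
gripper_force: 0.0
```

```bash
python3 - <<'E'
from h import *
s=robot.get_state();print(s["time"],s["tool_pos"],s["tcp_rot"],s["joints"])
p=look("wrist",3)
print("axis",proj(p,(.5425,-.1018,.108)),proj(p,(.5425,-.1018,.079)))
E
```

```text
8.5 [ 0.54335828 -0.10043702  0.19941516] [ 1.29464251e-04  1.72549113e-01  9.85000907e-01 -1.49191338e-05] [ 0.7331948   0.45130863 -0.82012596  1.53464044  0.337182    1.30257893
  1.0971915 ]
wrist hinge_axis [444.9 199.4] 0.69 [0.6047 0.0498 0.093 ]
wrist dial_grip [247.2 191.1] 0.64 [ 0.5407 -0.106   0.093 ]
wrist dial_grip [245.8 150.1] 0.56 [ 0.5079 -0.0951  0.093 ]
wrist dial_pointer [245.4 150.2] 0.65 [ 0.5093 -0.0964  0.08  ]
wrist index_mark [275.4 171. ] 0.83 [ 0.5351 -0.0781  0.08  ]
wrist chamber [380.4 122.6] 0.88 [0.54  0.047 0.   ]
wrist lens_bottle [147.4 254.9] 0.68 [ 0.5979 -0.2606  0.    ]
wrist objective_case [123.2 163.6] 0.91 [ 0.4854 -0.2377  0.    ]
wrist filter_cube [379.2 121.2] 0.62 [0.5381 0.0462 0.    ]
axis [252.48067416 196.34954866] [252.73607822 187.35299215]
```

View pics/wrist3.png

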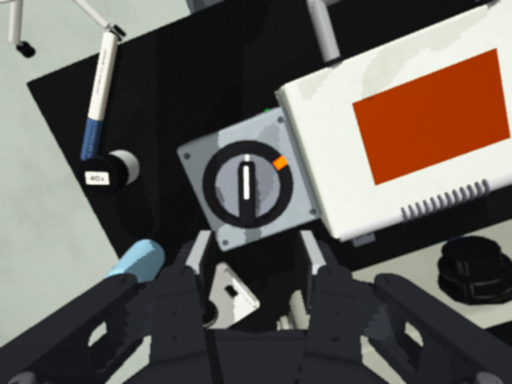

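The dial now shows centred at about (247,185) with grip nearly vertical, mark at (281,162). Measure the offset precisely.

```bash
cat >> h.py <<'E'
def dial(p,c,r=75):
    c=np.int32(c);x0,y0=c-r;im=p["pixels"][y0:y0+2*r,x0:x0+2*r].astype(int);B,G,Q=im[...,0],im[...,1],im[...,2]
    o=(Q>190)&(G<190)&(B<100)&(Q-G>50);v,u=np.nonzero(o);om=np.array([u.mean()+x0,v.mean()+y0])
    n,l,st,ce=cv2.connectedComponentsWithStats((im.max(2)<70).astype(np.uint8))
    i=min((i for i in range(1,n) if st[i,4]>300),key=lambda i:np.hypot(*(ce[i]-r)))
    e=None
    for i in range(1,n):
        if st[i,4]>80:
            v,u=np.nonzero(l==i);pts=np.c_[u+x0,v+y0].astype(np.float32);print("dark",st[i],"rect",cv2.minAreaRect(pts))
            if len(pts)>20: print("   ell",cv2.fitEllipse(cv2.convexHull(pts)))
    n,l,st,ce=cv2.connectedComponentsWithStats((im.min(2)>200).astype(np.uint8))
    for i in range(1,n):
        if 15<st[i,4]<600:
            v,u=np.nonzero(l==i);print("white",ce[i]+[x0,y0],cv2.minAreaRect(np.c_[u+x0,v+y0].astype(np.float32)))
    print("orange",om,atz(p,om,.079));return om
E
python3 - <<'E'
from h import *
p=cap("wrist");dial(p,(247,185),52)
print(p["intrinsics"])
for q in((247,184),(250,184)):print(atz(p,q,.079),atz(p,q,.108))
cv2.imwrite("pics/w3.png",cv2.resize(p["pixels"][110:260,170:340],None,fx=4,fy=4,interpolation=cv2.INTER_CUBIC))
E
```

```text
dark [   8    8   90   88 3368] rect ((247.5, 184.5), (87.0, 89.0), 90.0)
   ell ((247.06375122070312, 184.22952270507812), (87.16448974609375, 89.74791717529297), 96.27696228027344)
dark [  0  61  16  43 332] rect ((202.5, 215.0), (42.0, 15.0), 90.0)
   ell ((215.15347290039062, 235.38119506835938), (8.312047958374023, 12.290009498596191), 0.0)
dark [ 73  93  31  11 178] rect ((283.0, 231.0), (10.0, 30.0), 90.0)
   ell ((280.2989807128906, 237.1312255859375), (10.801009178161621, 79.47147369384766), 70.37277221679688)
white [246.63636364 157.5       ] ((246.5, 157.5), (5.0, 3.0), 90.0)
white [245.71223022 183.02158273] ((246.0, 182.0), (32.0, 4.0), 90.0)
orange [279.93103448 162.70689655] [ 0.52953228 -0.07195395  0.079     ]
[[304.09614508   0.         255.24177557]
 [  0.         304.09614508 193.43458353]
 [  0.           0.           1.        ]]
[ 0.53775777 -0.10545553  0.079     ] [ 0.5313804  -0.10233966  0.108     ]
[ 0.53865432 -0.10295327  0.079     ] [ 0.53217769 -0.10011443  0.108     ]
```

View pics/w3.png

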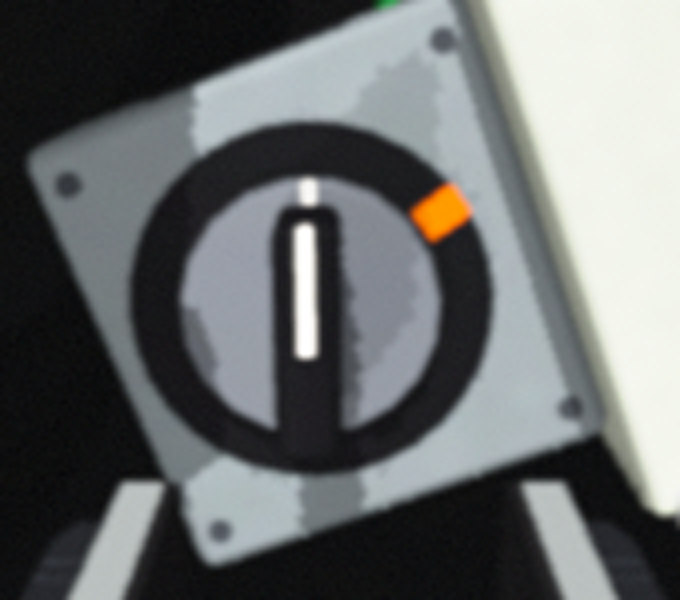

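Emit:
servo_tool:
  deltas:
    - [0.01,-0.058,0.3,0,0,0]
    - [0.01,-0.058,0.6,0,0,0]
    - [0.01,-0.058,0.9,0,0,0]
    - [0.01,-0.058,0.9,0,0,0]

```text
time: 9.45
tool_pos: [0.5379, -0.1047, 0.124]
tcp_rot: [-0.004, 0.171, 0.985, -0.0]
contact_force: [-1.1, -0.0, 0.0]
grip_width: 0.0402
gripper_force: 0.0
```

Emit:
servo_tool:
  deltas:
    - [0,0,0.2,0,0,0]
    - [0,0,0.4,0,0,0]
    - [0,0,0.54,0,0,0]
    - [0,0,0.54,0,0,0]
    - [0,0,0.54,0,0,0]

```text
time: 9.95
tool_pos: [0.5415, -0.1044, 0.0848]
tcp_rot: [0.001, 0.171, 0.985, 0.0]
contact_force: [-0.4, -0.5, -0.1]
grip_width: 0.0399
gripper_force: 0.0
```

Emit:
servo_tool:
  deltas:
    - [0,0,0,0,0,0]
    - [0,0,0,0,0,0]
    - [0,0,0,0,0,0]
    - [0,0,0,0,0,0]
    - [0,0,0,0,0,0]
    - [0,0,0,0,0,0]
  fingers: 10

```text
time: 10.55
tool_pos: [0.5408, -0.1071, 0.0855]
tcp_rot: [0.0, 0.172, 0.985, -0.002]
contact_force: [-2.6, -3.7, 4.1]
grip_width: 0.0132
gripper_force: 60.0
```

Emit:
servo_tool:
  deltas:
    - [0,-0.034,0,0,0,0.05]
    - [0,-0.034,0,0,0,0.12]
    - [0,-0.034,0,0,0,0.2]
    - [0,-0.034,0,0,0,0.28]
    - [0,-0.034,0,0,0,0.36]
    - [0,-0.034,0,0,0,0.44]
    - [0,-0.034,0,0,0,0.51]
    - [0,-0.034,0,0,0,0.57]
    - [0,-0.034,0,0,0,0.61]
    - [0,-0.034,0,0,0,0.61]
    - [0,-0.034,0,0,0,0.61]

```text
time: 11.65
tool_pos: [0.541, -0.1069, 0.0854]
tcp_rot: [0.001, 0.606, 0.796, 0.0]
contact_force: [-0.4, 0.4, 5.3]
grip_width: 0.0128
gripper_force: 60.0
```

```bash
python3 - <<'E'
from h import *
s=robot.get_state();print(s["time"],s["tool_pos"],s["tcp_rot"],s["joints"],s["contact_force"],s["ft_torque"])
p=cap("wrist");c=proj(p,(.541,-.106,.079));print(c)
cv2.imwrite("pics/w4.png",cv2.resize(p["pixels"][int(c[1])-110:int(c[1])+60,156:356],None,fx=4,fy=4,interpolation=cv2.INTER_CUBIC)[:600])
print(int(c[1])-110)
E
```

```text
11.65 [ 0.54096955 -0.10691527  0.08543632] [1.04499657e-03 6.05561543e-01 7.95797640e-01 4.91973627e-04] [ 0.56210466  0.49676726 -0.54318744  1.69569343  0.29210919  1.02836077
  0.19055805] [-0.38894501  0.44261306  5.33570767] [-0.02774824  0.21880376 -0.03581172]
[254.84190262 240.73543611]
130
```

View pics/w4.png

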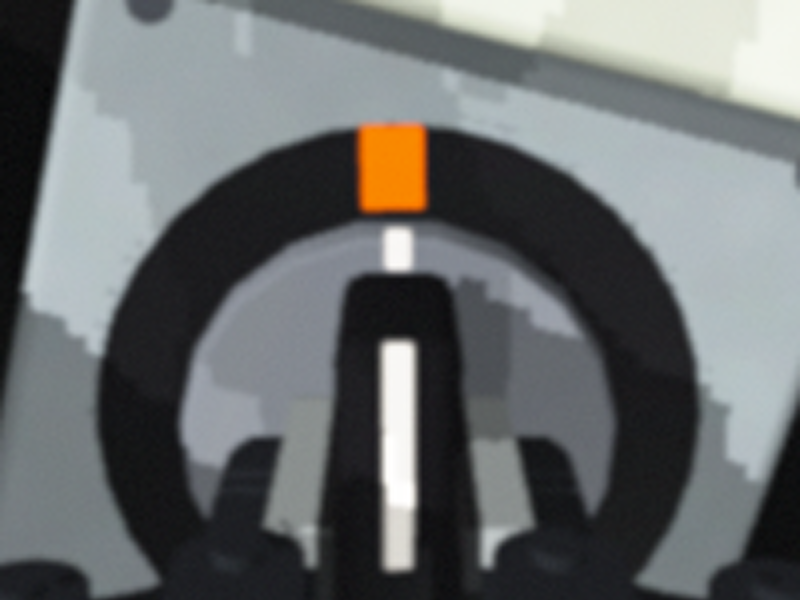

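The pointer (crop 398,250) is nearly under the mark (393,168), past it by about 1°. Trim back.

Emit:
servo_tool:
  deltas:
    - [0,0,0,0,0,-0.008]
    - [0,0,0,0,0,-0.015]
    - [0,0,0,0,0,-0.015]
    - [0,0,0,0,0,-0.015]

```text
time: 12.1
tool_pos: [0.541, -0.1069, 0.0855]
tcp_rot: [0.001, 0.596, 0.803, 0.001]
contact_force: [-0.4, 0.1, 6.0]
grip_width: 0.0126
gripper_force: 60.1
```

```bash
cat > d.py <<'E'
from h import *
p=cap("wrist")
def f(p,r0=(156,185),cols=(225,285)):
    im=p["pixels"].astype(int)
    sub=im[r0[0]:r0[1],cols[0]:cols[1]];B,G,Q=sub[...,0],sub[...,1],sub[...,2]
    o=(Q-B>100);v,u=np.nonzero(o);print("orange",u.mean()+cols[0],v.mean()+r0[0],o.sum())
    print("z.079",atz(p,(u.mean()+cols[0],v.mean()+r0[0]),.079))
    w=sub.min(2)>200;n,l,st,ce=cv2.connectedComponentsWithStats(w.astype(np.uint8))
    for i in range(1,n):
        if st[i,4]>8:print("white",ce[i]+[cols[0],r0[0]],st[i])
E
python3 - <<'E'
from d import *
f(p,(150,275))
sub=p["pixels"][130:290,156:356]
E
```

```text
orange 255.02168021680217 171.47425474254743 369
z.079 [ 0.53032131 -0.07043014  0.079     ]
white [255.01515152 191.63636364] [27 37  7 10 66]
white [255.13095238 240.48214286] [ 27  66   7  55 336]
```

Pointer and mark both lie at column 255.0: aligned. Release, rise, and check.

Emit:
servo_tool:
  deltas:
    - [0,0,0,0,0,0]
    - [0,0,0,0,0,0]
    - [0,0,0,0,0,0]
    - [0,0,0,0,0,0]
  fingers: 40

```text
time: 12.55
tool_pos: [0.5397, -0.107, 0.0838]
tcp_rot: [-0.0, 0.597, 0.803, -0.0]
contact_force: [0.4, 0.2, -0.5]
grip_width: 0.0401
gripper_force: 0.0
```

Emit:
servo_tool:
  deltas:
    - [0,0,-0.2,0,0,0]
    - [0,0,-0.6,0,0,0]
    - [0,0,-1,0,0,0]
    - [0,0,-1,0,0,0]
    - [0,0,-1,0,0,0]
    - [0,0,-1,0,0,0]

```text
time: 13.15
tool_pos: [0.539, -0.1071, 0.1629]
tcp_rot: [-0.001, 0.597, 0.802, -0.001]
contact_force: [-0.3, -0.8, -0.6]
grip_width: 0.0401
gripper_force: 0.0
```

```bash
python3 - <<'E'
from d import *
s=robot.get_state();print(s["time"],s["tool_pos"],s["tcp_rot"])
c=proj(p,(.541,-.106,.079));print(c);f(p,(130,230),(215,295))
dial(p,c,75)
E
```

```text
13.2 [ 0.53884357 -0.10704695  0.16258962] [-1.34827571e-03  5.96702679e-01  8.02460956e-01 -7.13646232e-04]
[257.66838155 199.71632934]
orange 258.0 152.5 196
z.079 [ 0.53062869 -0.07098652  0.079     ]
white [290. 131.] [68  0 12  4 30]
white [257.85714286 165.5       ] [41 33  5  6 28]
white [258.  195.5] [ 41  47   5  38 186]
dark [   0    0   22   99 1136] rect ((192.5, 173.0), (98.0, 21.0), 90.0)
   ell ((208.26654052734375, 112.53689575195312), (10.419490814208984, 20.046850204467773), 0.0)
dark [  24   23  104   99 4546] rect ((258.0000305175781, 196.00001525878906), (100.40916442871094, 100.40916442871094), 45.0)
   ell ((257.77178955078125, 195.6977081298828), (99.15880584716797, 103.15450286865234), 88.83153533935547)
dark [132  64  18  86 890] rect ((322.5, 230.5), (85.0, 17.0), 90.0)
   ell ((289.9612121582031, 286.61590576171875), (28.51883888244629, 53.21351623535156), 0.0)
dark [  18  107  112   43 2672] rect ((255.5, 252.0), (110.99998474121094, 41.99999237060547), -0.0)
   ell ((255.2301483154297, 268.2857971191406), (110.77214050292969, 119.85709381103516), 0.755723774433136)
dark [  0 109  14  41 356] rect ((188.5, 253.0), (40.0, 13.0), 90.0)
   ell ((188.15582275390625, 246.13389587402344), (13.503902435302734, 92.6060791015625), 1.4287433624267578)
white [257.85714286 165.5       ] ((258.0, 165.5), (5.0, 4.0), 90.0)
white [258.  195.5] ((258.0, 195.5), (37.0, 4.0), 90.0)
orange [258.03205128 152.31410256] [ 0.53061137 -0.07084777  0.079     ]
```

Emit:
servo_tool:
  deltas:
    - [0.2,-0.08,-0.3,0,0,0]
    - [0.6,-0.24,-0.5,0,0,0]
    - [0.8,-0.3,-0.5,0,0,0]
    - [0.8,-0.3,-0.5,0,0,0]

```text
time: 13.6
tool_pos: [0.4972, -0.0499, 0.2034]
tcp_rot: [-0.001, 0.595, 0.804, -0.0]
contact_force: [0.3, -0.4, 0.5]
grip_width: 0.04
gripper_force: 0.0
```

Emit:
servo_tool:
  deltas:
    - [0.4,-0.15,0,0,0,0]
    - [0.7,-0.28,0,0,0,0]
    - [0.7,-0.28,0,0,0,0]

```text
time: 13.9
tool_pos: [0.4589, -0.0033, 0.2027]
tcp_rot: [-0.001, 0.595, 0.804, -0.001]
contact_force: [0.4, 0.6, -0.4]
grip_width: 0.04
gripper_force: 0.0
```

Emit:
servo_tool:
  deltas:
    - [0.3,-0.15,0,0,0,0.08]
    - [0.7,-0.29,0,0,0,0.172]
    - [0.7,-0.29,0,0,0,0.172]
    - [0.7,-0.29,0,0,0,0.172]
    - [0.7,-0.29,0,0,0,0.172]

```text
time: 14.4
tool_pos: [0.4235, 0.0397, 0.2035]
tcp_rot: [0.0, 0.7, 0.714, -0.0]
contact_force: [-0.8, 0.1, 0.2]
grip_width: 0.0402
gripper_force: 0.0
```

```bash
python3 - <<'E'
from h import *
s=robot.get_state();print(s["time"],s["tool_pos"],s["tcp_rot"],s["joints"])
p=look("wrist",5,("lid_bar","hinge_axis"));look("side",5,("lid_bar","hinge_axis","chamber"));look("scene",5,("lid_bar","hinge_axis","chamber"))
E
```

```text
14.4 [0.42347025 0.03965558 0.20351761] [ 4.44093160e-06  6.99970294e-01  7.14171888e-01 -3.20225171e-04] [ 0.48051863  0.11708698 -0.66451291  1.84955294  0.07773649  1.20124584
 -0.18874225]
wrist lid_bar [252.  185.6] 0.67 [0.421  0.0447 0.093 ]
wrist hinge_axis [464.2 184.5] 0.75 [0.602  0.0494 0.093 ]
side lid_bar [209.  195.4] 0.58 [0.4195 0.0389 0.093 ]
side hinge_axis [281.4 194.8] 0.9 [0.6097 0.0364 0.093 ]
side chamber [253.2 220.4] 0.93 [0.5348 0.051  0.    ]
scene lid_bar [234.4 216.9] 0.89 [0.4209 0.0398 0.093 ]
scene lid_bar [303.  217.7] 0.63 [ 0.5338 -0.1105  0.093 ]
scene hinge_axis [273.  176.3] 0.68 [0.611  0.0502 0.093 ]
scene chamber [256.8 210.3] 0.82 [0.5392 0.0561 0.    ]
scene chamber [168.6 184. ] 0.61 [0.453  0.3489 0.    ]
```

View pics/wrist5.png

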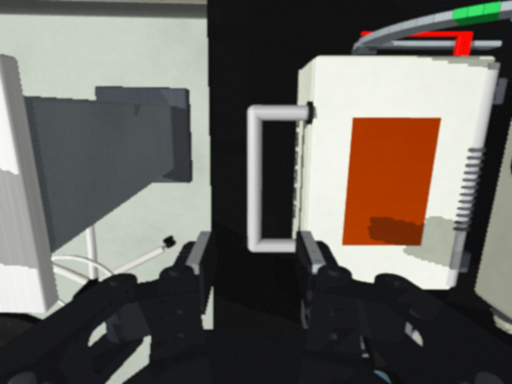

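The bar runs down column 254 (rows 110–248), centred between the fingers (205–305). Descend and grip.

Emit:
servo_tool:
  deltas:
    - [0.08,0,0.3,0,0,0]
    - [0.08,0,0.65,0,0,0]
    - [0.08,0,1,0,0,0]
    - [0.08,0,1,0,0,0]

```text
time: 15.35
tool_pos: [0.4192, 0.0474, 0.1211]
tcp_rot: [-0.003, 0.699, 0.715, -0.003]
contact_force: [-0.9, -0.3, -0.3]
grip_width: 0.0399
gripper_force: 0.0
```

Emit:
servo_tool:
  deltas:
    - [0,0,0.2,0,0,0]
    - [0,0,0.4,0,0,0]
    - [0,0,0.6,0,0,0]
    - [0,0,0.6,0,0,0]
    - [0,0,0.6,0,0,0]

```text
time: 15.85
tool_pos: [0.4234, 0.0481, 0.0772]
tcp_rot: [0.0, 0.699, 0.715, 0.001]
contact_force: [-0.0, 0.1, 0.2]
grip_width: 0.0398
gripper_force: 0.0
```

Emit:
servo_tool:
  deltas:
    - [0,0,0,0,0,0]
    - [0,0,0,0,0,0]
    - [0,0,0,0,0,0]
    - [0,0,0,0,0,0]
    - [0,0,0,0,0,0]
    - [0,0,0,0,0,0]
    - [0,0,0,0,0,0]
  fingers: 5

```text
time: 16.55
tool_pos: [0.4224, 0.048, 0.0767]
tcp_rot: [0.0, 0.699, 0.715, -0.0]
contact_force: [-3.5, -1.0, 5.7]
grip_width: 0.0094
gripper_force: 58.6
```

```bash
python3 - <<'E'
from h import *
s=robot.get_state();print(s["time"],s["tool_pos"],s["tcp_rot"],s["joints"],s["contact_force"],s["ft_torque"],robot.pinch_z)
E
```

```text
16.55 [0.42243859 0.04795382 0.07672787] [ 1.31871837e-04  6.99353748e-01  7.14775688e-01 -1.84456886e-04] [ 0.40093457  0.28696785 -0.64622201  2.02795771  0.22087737  0.89445371
 -0.34318869] [-3.51568988 -0.97634773  5.65856809] [-0.04445406  0.54160295 -0.09120301] 0.0187
```

Emit:
servo_tool:
  deltas:
    - [0,0.002,-0.098,0,0,0]
    - [0,0.009,-0.196,0,0,0]
    - [0,0.019,-0.294,0,0,0]
    - [0,0.034,-0.391,0,0,0]
    - [0,0.053,-0.487,0,0,0]
    - [0,0.077,-0.582,0,0,0]
    - [0,0.104,-0.677,0,0,0]
    - [0,0.136,-0.77,0,0,0]
    - [0,0.171,-0.861,0,0,0]
    - [0,0.211,-0.951,0,0,0]
    - [0,0.211,-0.951,0,0,0]
    - [0,0.211,-0.951,0,0,0]

```text
time: 17.75
tool_pos: [0.4376, 0.0482, 0.1523]
tcp_rot: [-0.001, 0.699, 0.715, -0.002]
contact_force: [-7.4, 0.4, -0.1]
grip_width: 0.0101
gripper_force: 58.7
```

```bash
python3 - <<'E'
from h import *
s=robot.get_state();print(s["time"],s["tool_pos"],s["tcp_rot"],s["joints"],s["contact_force"],s["ft_torque"],s["gripper_force"],s["grip_width"])
p=look("side",6,("lid_bar",))
p=look("scene",6,("lid_bar",))
p=look("wrist",6,("lid_bar",))
E
```

```text
17.75 [0.43761006 0.04817695 0.15228648] [-0.00123935  0.69927255  0.71485183 -0.00179792] [ 0.43526782  0.21341179 -0.66840008  1.89181579  0.14842078  1.09025976
 -0.26955341] [-7.37211407  0.38466898 -0.06881702] [ 0.11747261  1.68674163 -0.08845619] 58.66741240024567 0.010105459340908531
side lid_bar [213.5 168.3] 0.75 [0.4215 0.1829 0.093 ]
scene lid_bar [240.4 195.5] 0.64 [0.4923 0.0776 0.093 ]
wrist lid_bar [255.4 264.1] 0.93 [0.4388 0.0069 0.093 ]
```

Emit:
servo_tool:
  deltas:
    - [0,0.043,-0.088,0,0,0]
    - [0,0.091,-0.174,0,0,0]
    - [0,0.142,-0.258,0,0,0]
    - [0,0.196,-0.34,0,0,0]
    - [0,0.254,-0.419,0,0,0]
    - [0,0.316,-0.495,0,0,0]
    - [0,0.38,-0.569,0,0,0]
    - [0,0.448,-0.64,0,0,0]
    - [0,0.519,-0.708,0,0,0]
    - [0,0.593,-0.773,0,0,0]
    - [0,0.669,-0.834,0,0,0]
    - [0,0.749,-0.892,0,0,0]
    - [0,0.749,-0.892,0,0,0]
    - [0,0.749,-0.892,0,0,0]

```text
time: 19.45
tool_pos: [0.4949, 0.0492, 0.2266]
tcp_rot: [-0.002, 0.699, 0.715, -0.004]
contact_force: [-17.5, -2.0, 18.4]
grip_width: 0.0099
gripper_force: 59.0
```

```bash
python3 - <<'E'
from h import *
s=robot.get_state();print(s["time"],s["tool_pos"],s["tcp_rot"],s["joints"],s["contact_force"],s["ft_torque"],s["gripper_force"],s["grip_width"])
p=s["tool_pos"]-np.array([.4224,.048,.0767]);print("angle",np.degrees(np.arctan2(p[2],.18-p[0])),np.hypot(p[2],.18-p[0]))
p=robot.capture("side");cv2.imwrite("pics/s7.png",cv2.resize(p["pixels"][100:260,170:330],None,fx=3.7,fy=3.7,interpolation=cv2.INTER_CUBIC))
E
```

```text
19.45 [0.49486497 0.04917115 0.22663651] [-0.00198935  0.69922431  0.71488548 -0.00448873] [ 0.3984418   0.27477212 -0.66212807  1.63073456  0.17506663  1.30587432
 -0.27102102] [-17.52378538  -2.02265601  18.40217334] [-0.3979356   4.33220488 -0.05818372] 59.01035785675049 0.009883119034116813
angle 54.351765352700795 0.18451216566435902
```

View pics/s7.png

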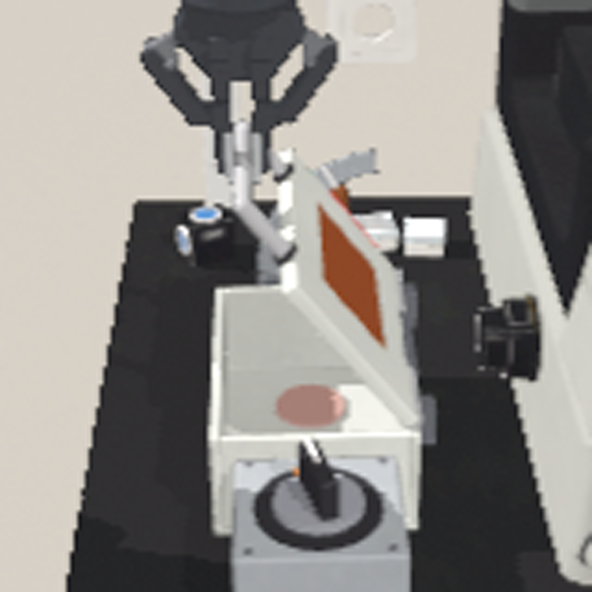

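The side view shows the lid raised about mid-way, fingers on the bar at crop (240,150), and the dial pointer untouched. Radial force is growing, so I'll measure the lid angle independently.

```bash
cat > lid.py <<'E'
from h import *
from scipy.optimize import minimize
yaw=np.radians(1.3);Rz=np.array([[np.cos(yaw),-np.sin(yaw)],[np.sin(yaw),np.cos(yaw)]])
def slab(a,H):
    q=[]
    def P(r,n,y):
        v=Rz@[-r*np.cos(a)+n*np.sin(a),y];return [H[0]+v[0],H[1]+v[1],.093+r*np.sin(a)+n*np.cos(a)]
    S=np.array([P(r,n,y) for r in(-.002,.134) for n in(-.006,.006) for y in(-.1,.1)])
    hs=[np.array([P(r,n,y) for r in rr for n in(-.006,.006) for y in yy]) for rr,yy in(((.134,.186),(-.064,-.052)),((.134,.186),(.052,.064)),((.174,.186),(-.064,.064)))]
    return [S]+hs
def mask(p,a,H,handle=True,k=2):
    m=np.zeros((384*k,512*k),np.uint8)
    for S in slab(a,H)[:4 if handle else 1]:
        u=np.array([proj(p,x) for x in S])*k+k/2;cv2.fillConvexPoly(m,cv2.convexHull(np.int32(np.round(u))),1)
    return cv2.resize(m,None,fx=1/k,fy=1/k,interpolation=cv2.INTER_AREA)>0 if k==1 else m
def fit(names=("side","scene")):
    D=[]
    for n in names:
        p=cap(n);c=robot.cut_out(p,"lid")
        if c: print(n,c[0]["confidence"],c[0]["pixels"].sum(),c[0]["at"]);D.append((p,cv2.resize(c[0]["pixels"].astype(np.uint8),None,fx=2,fy=2,interpolation=cv2.INTER_NEAREST)))
    def cost(v,D):
        return sum(1-(m&mask(p,v[0],v[1:3])).sum()/((m|mask(p,v[0],v[1:3])).sum()) for p,m in D)
    for sel in [D]+[[d] for d in D]:
        b=min((minimize(cost,[a0,.605,.046],args=(sel,),method="Nelder-Mead",options=dict(initial_simplex=[[a0,.605,.046],[a0+.1,.605,.046],[a0,.595,.046],[a0,.605,.056]],maxiter=80)) for a0 in(.8,1.)),key=lambda r:r.fun)
        print(len(sel),"deg",np.degrees(b.x[0]),"H",b.x[1:],"cost",b.fun)
E
python3 - <<'E'
from lid import *
fit()
P={}
for n in("side","scene","wrist"):
    p=cap(n);r=robot.place_of(p,"lid_bar");print(n,[(np.round(q["at"],1),q["confidence"]) for q in r[:1]])
    if r:P[n]=ray(p,r[0]["at"])
from itertools import combinations
for a,b in combinations(P,2):print(a,b,tri(P[a],P[b]))
E
```

```text
side 0.58 1674 [260.0, 170.5]
scene 0.73 429 [274.2, 177.9]
2 deg 53.48219197828716 H [0.60160891 0.04722196] cost 0.4775874711332464
1 deg 52.57353582006192 H [0.60356589 0.04877471] cost 0.11906033101975444
1 deg 53.644515713149325 H [0.60088184 0.04740793] cost 0.3465346534653465
side [(array([234.2, 144.4]), 0.7)]
scene [(array([249. , 164.2]), 0.94)]
wrist [(array([256.3, 261.5]), 0.74)]
side scene [0.49099862 0.04046673 0.2396474 ]
side wrist [0.49323298 0.0467073  0.2365008 ]
scene wrist [0.49598916 0.04492834 0.23323225]
```

Fit and triangulation agree: lid at about 53°, hinge x ≈ 0.602, the bar having rolled about 6 mm towards the tips. Continue with the corrected arc to 70°.

Emit:
servo_tool:
  deltas:
    - [0,-0.005,-0.04,0,0,0]
    - [0,-0.01,-0.084,0,0,0]
    - [0,0.07,-0.14,0,0,0]
    - [0,0.155,-0.19,0,0,0]
    - [0,0.24,-0.237,0,0,0]
    - [0,0.329,-0.28,0,0,0]
    - [0,0.42,-0.32,0,0,0]
    - [0,0.51,-0.355,0,0,0]
    - [0,0.51,-0.355,0,0,0]
    - [0,0.51,-0.355,0,0,0]
    - [0,0.51,-0.355,0,0,0]

```text
time: 21.1
tool_pos: [0.5418, 0.05, 0.2538]
tcp_rot: [0.002, 0.7, 0.715, 0.001]
contact_force: [-2.6, -1.8, 6.7]
grip_width: 0.0093
gripper_force: 59.2
```

```bash
python3 - <<'E'
from lid import *
s=robot.get_state();print(s["time"],s["tool_pos"],s["tcp_rot"],s["contact_force"],s["gripper_force"],s["grip_width"])
print("angle",np.degrees(np.arccos((.6024-s["tool_pos"][0])/.18)))
fit()
P={}
for n in("side","wrist"):
    p=cap(n);r=robot.place_of(p,"lid_bar")
    if r:P[n]=ray(p,r[0]["at"])
if len(P)==2:print(tri(*P.values()))
E
```

```text
21.1 [0.54177233 0.04999855 0.25377816] [0.00159044 0.69962032 0.71451225 0.0010585 ] [-2.58336283 -1.82434788  6.66746568] 59.23940598964691 0.009301192342020145
angle 70.31672601851743
side 0.74 1061 [268.9, 169.4]
scene 0.7 1542 [265.2, 163.6]
2 deg 69.73025329980891 H [0.60241222 0.04979061] cost 0.26605453105488397
1 deg 70.53987704254472 H [0.60245422 0.03727062] cost 0.12114679887906876
1 deg 69.66845735059023 H [0.60178024 0.05025573] cost 0.13058468610831775
[0.54034708 0.04677795 0.26041505]
```

Emit:
servo_tool:
  deltas:
    - [0,-0.097,0.042,0,0,0]
    - [0,-0.194,0.084,0,0,0]
    - [0,-0.28,0.13,0,0,0]
    - [0,-0.367,0.18,0,0,0]
    - [0,-0.45,0.236,0,0,0]
    - [0,-0.532,0.292,0,0,0]
    - [0,-0.58,0.33,0,0,0]
    - [0,-0.628,0.366,0,0,0]
    - [0,-0.67,0.4,0,0,0]
    - [0,-0.704,0.43,0,0,0]
    - [0,-0.704,0.43,0,0,0]
    - [0,-0.704,0.43,0,0,0]
    - [0,-0.704,0.43,0,0,0]
    - [0,-0.704,0.43,0,0,0]

```text
time: 22.9
tool_pos: [0.4852, 0.0491, 0.2192]
tcp_rot: [0.001, 0.699, 0.715, 0.001]
contact_force: [-5.1, -1.5, 7.3]
grip_width: 0.0093
gripper_force: 62.0
```

```bash
python3 - <<'E'
from lid import *
s=robot.get_state();print(s["time"],s["tool_pos"],s["dq"],s["contact_force"],s["gripper_force"],s["grip_width"])
print("angle",np.degrees(np.arccos((.6024-s["tool_pos"][0])/.18)))
fit()
P={}
for n in("side","wrist"):
    p=cap(n);r=robot.place_of(p,"lid_bar")
    if r:P[n]=ray(p,r[0]["at"])
if len(P)==2:print(tri(*P.values()))
q=robot.capture("scene");w=p["pixels"]
a=cv2.resize(q["pixels"][110:240,190:340],None,fx=4,fy=4,interpolation=cv2.INTER_CUBIC)[:,:420]
b=cv2.resize(robot.capture("side")["pixels"][120:250,190:290],None,fx=3.8,fy=3.8,interpolation=cv2.INTER_CUBIC)
h=max(a.shape[0],b.shape[0]);o=np.zeros((h,a.shape[1]+b.shape[1],3),np.uint8);o[:a.shape[0],:a.shape[1]]=a;o[:b.shape[0],a.shape[1]:]=b
cv2.imwrite("pics/fin.png",o);print(o.shape)
E
```

```text
22.9 [0.48517599 0.04906682 0.2191533 ] [ 0.00021863  0.0005964   0.00132816  0.00012455 -0.00027417  0.00046367
  0.00016159] [-5.11403307 -1.53928347  7.30244909] 61.98989689350128 0.009282553523666331
angle 49.36450076067236
side 0.93 1934 [259.0, 173.0]
scene 0.83 372 [271.9, 180.5]
2 deg 49.411726202850645 H [0.60326705 0.04483697] cost 0.48248567409338217
1 deg 48.32137604383763 H [0.60383269 0.05033295] cost 0.09218485361722717
1 deg 49.51020297473414 H [0.60290214 0.04128661] cost 0.37946231820185106
[0.48274801 0.04594872 0.22912127]
(520, 800, 3)
```

View pics/fin.png

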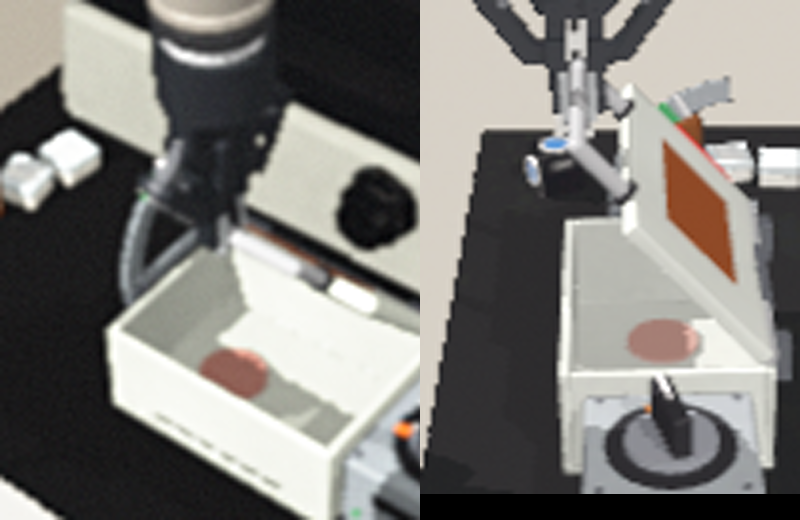

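The lid is held still at about 49°, in the band. The dial grip still points at the orange mark, at (650,408) in the right panel. Handing in.

```bash
python3 -c "
from rig import robot
print(robot.job_done())"
```

```text
the job is handed in; nothing more can be done
None
```

The job is handed in: the dial was set to the orange mark with the lid shut, then the lid was raised to about 70° and brought back, and it is held still by the handle at about 49°; the bottle, case and cube were not touched.

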